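# Spin the banding wheel and brake it on the pointer

### The arm

A 7-joint arm with a two-finger parallel gripper is mounted at the origin on a cart in front of the work surface, level with it; the furniture and walls round the work are solid. World frame = base frame: x ahead of the robot, y to its left, z up, the work surface at z = 0. Lengths are in m, angles in rad, forces in N, time in s.
With the tool pointing down it reaches from about 0.35 to 0.9 m from the base axis. Payload 8.1 kg.
Tool frame: the origin (TCP) lies on the centre line of the jaws, within the pads' length; the fingertips stand 19 mm ahead of it and the grasp point (between the pads) is the TCP (arm.tip_reach is the distance from the TCP to the fingertips, in m); z points along the fingers, y is the line along which they close (so a half turn about z gives the same grasp; the last joint's range is limited). The gripper opens to 92 mm and grips with 3 to 60 N. Pads are 19 mm wide; open, the fingers measure 130 mm over their backs; the gripper's body (75 mm by 190 mm) begins 47 mm behind the grasp point.
Start: joints at [-1.292, 0.434, 0.025, 1.573, -0.012, 1.134, -0.075], TCP at [0.233, 0.58, 0.224] pointing down, gripper open.
Joint ranges: [-2.62, 2.62], [-0.44, 2.09], [-1.27, 1.32], [0.08, 2.57], [-1.32, 4.46], [0.12, 2], [-2.74, 2.74]. Speed limits (rad/s): [2.22, 2.22, 3.01, 3.01, 3.14, 3.14, 3.14].

### API

Orientations are given as a rotation vector (axis times angle).
In Python, from cell import arm gives the robot as it stands.
- The arm moves only by the tool arm_command, never from a script. Its argument "targets" is a list that holds one entry, the list of rows, each a list of 6 numbers: the shift along the tool's x, y, z in m, then the turn, a rotation vector about the tool's x, y, z in rad. A call has 1 to 10 rows; each row shifts and turns the commanded pose from where the row before left it, along the tool's axes as they then stand; what a row does not reach is not made up. A row lasts 1/8 s, in which the tool goes at most 62.5 mm and 10.7 degrees, less where a joint would pass 70% of its speed; a pose out of reach is approached as far as the arm can. A call with a gripper value outside its range is refused whole. "jaw" is the finger opening in m, from 0 to 0.0918, set as the call begins (left out, the last holds). The fingers move at their own pace and stop on an object; "newtons" is the grip in N (left out, the last holds). Time passes only in rows, so rows that do not move let the fingers close. It gives the time, the measured TCP pose, the force, the opening and the grip force at its end, in the units of the state.
- arm.observe(): the state, without advancing time (a new reading comes with each control period).
- arm.get_image(name): name is "scene" or "side" or "wrist"; returns a dict with "pixels" (384x512x3 uint8, red, green, blue), "z_map" (384x512 float32, m along the optical axis (not along the pixel's ray), 0 where there is no reading), "fx", "fy", "cx", "cy" (pixels), "xyz" and "rotation" of the camera in the world; the wrist camera has in their place "T_tool_cam" (4x4, takes a point from camera to tool coordinates, whose origin is the TCP and whose axes are the flange's). Camera axes: x right, y down, z forward; pixel columns grow to the right and rows downward; lengths in m; the calibration is good to about 2 mm. A picture is of the moment at which its call begins: read the wrist's pose just before it.
- arm.sign_off(): hands the job in; it is judged then, once.
The state is a dict: "clock": time; "joints": joint angles; "dq": joint speeds; "joint_efforts": joint torques, N m; "position": TCP position; "ee_rot": TCP orientation; "force": force on the tool from outside, world axes, zero at the start; "ft_torque": the same for the moment, N m; "width": opening from 0.0 (shut) to 1.0 (fully open); "gripper_force": force on a finger pad.
Only numpy, scipy, OpenCV 4.12 (cv2) and the standard library are available. Lean on these libraries where they do the work, as an engineer would, in place of code of your own. Each camera call takes 0.05 s, during which the arm holds its last target. There are 200 camera calls.

### The job

Try out the banding wheel: with a fingertip flick it counter-clockwise (seen from above) by one of its studs so that it spins on its own and its one tall post runs past the fixed pointer untouched. Then, on a later pass, brake the wheel with a fingertip so that it stops with the tall post at the pointer, first go: once the post has been past the pointer the wheel must not come to rest anywhere else. Only touch and press; do not lift or shove the wheel or disturb the things around it, and finish while still holding the wheel there with the fingertip pressed on it.

Things in the scene. Friction and masses are not known exactly. Their poses are not given: they have to be found in the camera images.
- wheel (a joint): turn of the round wheel head about its vertical axis, rad, no stops, growing counter-clockwise seen from above, counting on over full turns; 0, 2 pi, 4 pi.. when the tall post is at the pointer. Starts at rest, at -3.2 to -2.0. Runs freely: the spin falls to about a third in 10 s; flicked at 2 rad/s it turns for some 20 s, over 2 turns (varies by 20 percent).
- hub (a point): centre of the wheel head's top face: a flat level dark metal disc 250 mm across, 12 mm thick, its top 70 mm above the bench. Bare and flat between the low cap on the axis (28 mm across, 3 mm high) and the studs. A fingertip pressed down on it there with 5 N or more stops it almost at once.
- post (a point): foot of the tall post on its axis, at the level of the wheel's top face, 105 mm from the axis; turns with the wheel
- pointer (a point): where the foot of the tall post stands when it is exactly at the pointer: 105 mm from the axis, at the level of the wheel's top face. The pointer itself is a level bright metal cone fixed to the foot just outside the wheel's edge, 130 to 164 mm from the axis, 24 mm thick at its outer end, its point towards the axis, nowhere above the wheel's top face; it does not turn.
- wheel_head: the turning wheel head, about 1 kg; origin on the axis, 12 mm below the top face. On a circle of 105 mm radius stand six upright bright metal studs, 60 degrees apart: five are 12 mm thick and 18 mm high, the sixth, the tall post, is 26 mm thick and 42 mm high. They turn with the wheel; any of them serves to flick it.
- wheel_foot: heavy dark cast foot of the wheel, 3 kg, 200 mm across, standing loose on the bench; origin at the centre of its underside, x axis towards the pointer (any way round)
- tea_cup: white tea cup, a bystander, 77x76x57 mm, standing or lying on the bench beside the wheel; origin at the centre of its underside
- pot_yellow: yellow-and-white open pot, a bystander, 99x100x69 mm, standing or lying on the bench beside the wheel; origin at the centre of its underside
- carved_bangle: carved bangle, a bystander, 70x70x22 mm, standing or lying on the bench beside the wheel; origin at the centre of its underside
- chasing_hammer: hammer, a bystander, 178x72x22 mm, standing or lying on the bench beside the wheel; origin at the centre of its underside
- white_bottle: white bottle, a bystander, 37x37x82 mm, standing or lying on the bench beside the wheel; origin at the centre of its underside
- tweezers: tweezers, a bystander, 136x15x8 mm, standing or lying on the bench beside the wheel; origin at the centre of its underside
- glaze_jar: dark jar, a bystander, 80x80x74 mm, standing or lying on the bench beside the wheel; origin at the centre of its underside

How it is judged:
On the way, in this order (a step that is already met when the one before it is completed fails the run):
1. the wheel spins counter-clockwise by itself, untouched, before the tall post first reaches the pointer (velocity of joint wheel above 0.8 rad/s and contact force between the fingers and wheel_head below 0.1 N and value of joint wheel below -0.1 rad), for 0.1 s.
2. the tall post has run past the pointer, the wheel still turning and untouched (value of joint wheel above 0.3 rad and velocity of joint wheel above 0.2 rad/s and contact force between the fingers and wheel_head below 0.1 N), for 0.1 s.
At the end, for the whole second after the job is handed in: the wheel is at rest with its tall post within 20 mm (11 degrees) of the pointer line, after at least one earlier pass, and a fingertip presses on the wheel with more than 0.5 N (horizontal distance between post and pointer below 0.02 m and angular speed of wheel_head below 0.05 rad/s and contact force between the fingers and wheel_head above 0.5 N and value of joint wheel above 4 rad); the arm keeps its last pose, push and grip.
It fails at once if after the post has passed the pointer the wheel comes to rest away from the pointer (over 20 mm) (value of joint wheel above 0.5 rad and angular speed of wheel_head below 0.04 rad/s and horizontal distance between post and pointer above 0.02 m).
It fails at once if the wheel is lifted, tipped or shoved (10 mm up, 0.1 rad, 25 mm along) (height (world z) of wheel_foot above 0.01 m or angle between wheel_foot's own z axis and vertical above 0.1 rad or distance of wheel_foot from where it was at the start of the episode above 0.025 m).
It fails at once if a bystander is moved more than 20 mm (distance of any of tea_cup, pot_yellow, carved_bangle, chasing_hammer, white_bottle, tweezers, glaze_jar from where it was at the start of the episode above 0.02 m).
It also fails if it takes over 58 s, if anything falls off the work surface, if the arm or the gripper's body presses on something with over 40 N, if the wrist force passes 120 N, or if a joint passes its speed limit or range.

## Working session

There is one attempt and no reset: what is moved stays moved. The work goes in short steps, Python scripts to look and compute and a tool call to move; the robot and the scene stay as the last step left them, time stands still between calls to the robot, and variables do not carry over. Pictures are saved under pics/ and viewed, at most 10 in all, crops included, and the job is handed in when it is done.

Besides the shell and the picture viewer there is one more tool, called after "Call:" as name(argument=value, ...), one argument or row to a line, values as JSON. arm_command: Moves the arm, as the interface text tells. Its arguments: {"type":"object","properties":{"targets":{"type":"array","items":{"type":"array","items":{"type":"array","items":{"type":"number"}}}},"jaw":{"type":"number"},"newtons":{"type":"number"}},"required":["targets"]}

```bash
mkdir -p pics; ls; python3 - <<'E'
from cell import arm
import cv2,numpy as np
s=arm.observe();print({k:np.round(v,3).tolist() for k,v in s.items()})
ims=[]
for n in("scene","side"):
    g=arm.get_image(n);np.savez('pics/'+n+'.npz',**g);cv2.imwrite('pics/'+n+'.png',cv2.resize(g['pixels'][:,:,::-1],(800,600),interpolation=cv2.INTER_CUBIC))
    print(n,g['fx'],g['cx'],g['cy'],np.round(g['xyz'],3),np.round(g['rotation'],3).tolist())
E
```

```text
pics
{'clock': 0.0, 'joints': [-1.292, 0.435, 0.025, 1.574, -0.012, 1.134, -0.075], 'dq': [-0.0, 0.001, 0.002, -0.001, 0.0, 0.001, -0.0], 'joint_efforts': [0.002, -66.786, 0.986, -31.446, -0.06, 0.043, 0.0], 'position': [0.233, 0.579, 0.224], 'ee_rot': [-0.596, -3.084, 0.002], 'force': [-0.143, -0.524, 0.361], 'ft_torque': [-0.016, 0.011, 0.017], 'gripper_force': 0.0, 'width': 0.998}
scene 374.9238431232776 257.383106913197 192.6772144821578 [ 0.117 -0.606  0.622] [-2.086, 0.621, -0.363]
side 368.63448760526484 251.87940525304919 193.4515340610954 [ 0.133 -0.892  0.794] [-2.119, 0.497, -0.246]
```

View pics/scene.png

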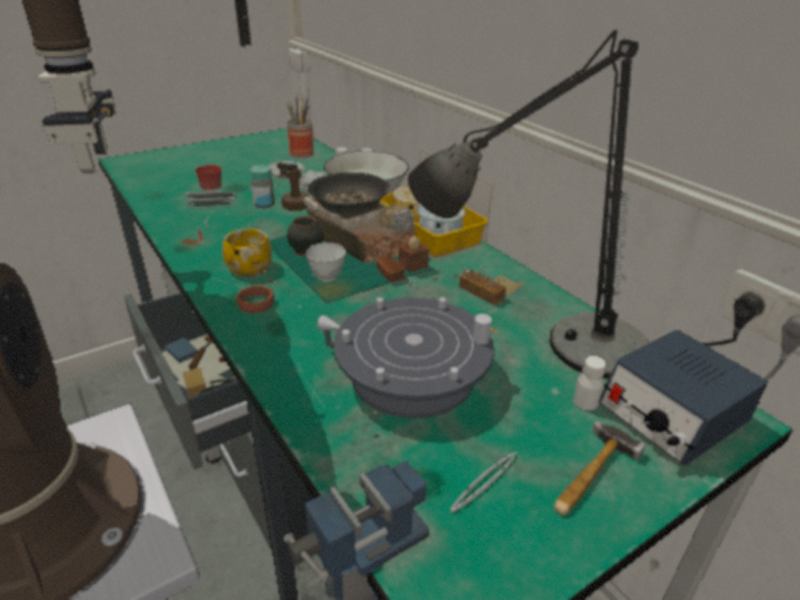

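View pics/side.png

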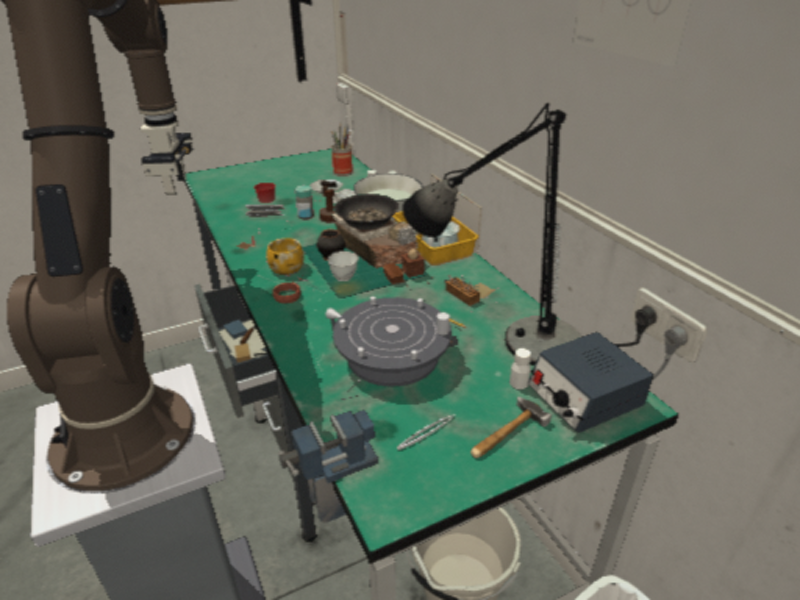

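Scene view (800x600): the hub cap is at (414,340), the pointer cone at (325,323), and the tall post's foot at (482,342). The stud tops are at about (346,333), (380,300), (442,300), (380,371) and (455,370). The lamp head is behind the wheel, and the bottle, hammer, tweezers and vise lie on the -y side.

```bash
cat > h.py <<'E'
import numpy as np
from scipy.spatial.transform import Rotation as R
def load(n): return dict(np.load('pics/'+n+'.npz'))
def Rm(g): 
    r=np.array(g['rotation']); return r if r.shape==(3,3) else R.from_rotvec(r).as_matrix()
def ray(g,u,v,z):
    d=Rm(g)@np.array([(u-g['cx'])/g['fx'],(v-g['cy'])/g['fy'],1]); o=np.array(g['xyz']); return o+d*(z-o[2])/d[2]
def cloud(g):
    Z=g['z_map'];v,u=np.mgrid[:Z.shape[0],:Z.shape[1]]
    P=np.stack([(u-g['cx'])/g['fx']*Z,(v-g['cy'])/g['fy']*Z,Z],-1)@Rm(g).T+g['xyz']; P[Z==0]=np.nan; return P
E
python3 - <<'E'
from h import *
import cv2
g=load('scene');k=.64
hub=ray(g,414*k,340*k,.073);print('hub',hub)
for n,u,v,z in[('ptr',323,323,.058),('post',483,318,.112),('s1',346,333,.088),('s2',380,300,.088),('s3',442,300,.088),('s4',380,371,.088),('s5',455,370,.088)]:
    p=ray(g,u*k,v*k,z);d=p-hub;print(n,p.round(3),'r',np.hypot(d[0],d[1]).round(3),'ang',np.degrees(np.arctan2(d[1],d[0])).round(1))
for n in('scene','side'):
    g=load(n);P=cloud(g)
    m=(abs(P[...,2]-.07)<.005)&(np.hypot(P[...,0]-hub[0],P[...,1]-hub[1])<.16)
    (c,r)=cv2.minEnclosingCircle(P[m][:,:2].astype(np.float32));print(n,c,r,np.median(P[m][:,2]))
# obstacles: top-view height list near the wheel
g=load('scene');P=cloud(g).reshape(-1,3)
for x in np.arange(.3,1.0,.05):
    row=[]
    for y in np.arange(-.5,.55,.05):
        q=P[(abs(P[:,0]-x)<.025)&(abs(P[:,1]-y)<.025)]
        row.append('%4d'%(1000*q[:,2].max()) if len(q) else '   .')
    print('%.2f'%x,*row)
# wheel contact
E
```

```text
hub [ 0.54388486 -0.0218246   0.073     ]
ptr [0.455 0.112 0.058] r 0.161 ang 123.6
post [ 0.634 -0.074  0.112] r 0.104 ang -30.1
s1 [0.454 0.032 0.088] r 0.104 ang 149.0
s2 [0.547 0.082 0.088] r 0.104 ang 88.4
s3 [0.634 0.028 0.088] r 0.103 ang 28.6
s4 [ 0.451 -0.071  0.088] r 0.105 ang -152.0
s5 [ 0.541 -0.126  0.088] r 0.104 ang -91.4
scene (0.5346312522888184, -0.005429171025753021) 0.1411999762058258 0.07021357704322384
side (0.5341814160346985, -0.0052947476506233215) 0.1406497061252594 0.0705434632003159
0.30    .    .    .    .    3   91   91    1    2    2    2    3    1    2    2    1    2    2    1    2    1
0.35    .    .    .    2   15   91   90    3    3    2    2    2    2    3    2    2    3    2    2    3    3
0.40    .    .    1    4    6   86   86    3    5   71   71    3    2    2    2   17   23   22   69   70   68
0.45    .    .    3    3    2    9    2    3   72   88   72   88   69    3    3    3   23   21   69    0   69
0.50    .    .    3    2    2   10    3   71   73   73   73   72   72    1    3    3    4    3   70   70   70
0.55    .    .    3   18   16    
[... 256 characters left out ...]
    .    2   26   27  127  127  111  126
0.70    .    .    4   52   24   78   82    3    2    6    1    .    0  273  269  237   60  127  123  116  123
0.75    .    .   86   87   87   86   84   13   12    3    7    2  315  320  289   71  103  128  129  127  128
0.80    .    .   86   87   87   87   23   24   35   21    2  389  369  325    8   61   84  102  128  128  127
0.85    .    .   88   87   87   87   25  167  337  482  491  419   18    4    2   62   82   83   83   89   92
0.90    .    .   86   88   87   87   24  142  339  482  491    2   17    3    2   61   82    .    .    .    .
0.95 -131   -5  163  281  394  524  545  541  536  531  525  520  515  510  505  500  495  490  484  479  474
```

```bash
cat >> h.py <<'E'
HUB=np.array([.544,-.022])
def plan(start_p,start_R,wps):
    """wps: list of (x,y,z,angle of tool x in world deg, nrows); prints tool-frame rows"""
    p,Rc=np.array(start_p),start_R;out=[]
    for x,y,z,a,n in wps:
        t=np.array([x,y,z]);a=np.radians(a)
        Rt=np.array([[np.cos(a),np.sin(a),0],[np.sin(a),-np.cos(a),0],[0,0,-1]])
        w=(Rt@Rc.T); rv=R.from_matrix(w).as_rotvec()/n; dp=(t-p)/n
        for i in range(n):
            out.append(np.r_[Rc.T@dp,Rc.T@rv]); p=p+dp; Rc=R.from_rotvec(rv).as_matrix()@Rc
    return np.array(out)
E
python3 - <<'E'
from h import *
from cell import arm
for n in('scene','side'):
    P=cloud(load(n)).reshape(-1,3);d=P[:,:2]-HUB;r=np.hypot(*d.T);a=np.degrees(np.arctan2(d[:,1],d[:,0]))
    m=(r>.133)&(r<.166)&(P[:,2]>.035)&(P[:,2]<.075)
    h=m&(abs(a-123)<20);print(n,h.sum(),m.sum(),np.median(a[h]),a[h].mean(),a[h].std(),P[h].mean(0))
    m=(P[:,2]>.1)&(P[:,2]<.118)&(r<.13)&(r>.08);print('post',m.sum(),P[m].mean(0),a[m].mean(),r[m].mean())
    m=(abs(P[:,2]-.0705)<.003)&(r<.128);print('disc ctr',P[m].min(0),P[m].max(0))
s=arm.observe();np.set_printoptions(suppress=True)
r=plan(s['position'],R.from_rotvec(s['ee_rot']).as_matrix(),[(.433,-.056,.18,136,14)]);print(r.round(4)[[0,5,13]])
E
```

```text
scene 99 99 124.02513474324348 123.9852438241521 1.4795319328815122 [0.45828256 0.10503923 0.05741963]
post 91 [ 0.63163625 -0.07634475  0.10883736] -31.810168431402538 0.10332575319677058
disc ctr [ 0.42017991 -0.14210694  0.06750009] [0.66905017 0.10506778 0.0734575 ]
side 51 52 124.38503066826708 124.12650273504212 1.4528726897685396 [0.45711465 0.10610345 0.05836652]
post 50 [ 0.6310865  -0.07468453  0.10943284] -31.160426044893093 0.10199073130003258
disc ctr [ 0.41975673 -0.13997124  0.06750857] [0.66695256 0.10370426 0.07349659]
[[-0.0302 -0.0368  0.0032 -0.0001  0.      0.0276]
 [-0.035  -0.0323  0.0032 -0.0001  0.      0.0276]
 [-0.0412 -0.0239  0.0031 -0.0001  0.      0.0276]]
```

Call:
arm_command(
  targets=[
    [[-0.035, -0.043, 0.003, 0, 0, 0], [-0.035, -0.043, 0.003, 0, 0, 0], [-0.035, -0.043, 0.003, 0, 0, 0], [-0.035, -0.043, 0.003, 0, 0, 0], [-0.035, -0.043, 0.003, 0, 0, 0], [-0.035, -0.043, 0.003, 0, 0, 0], [-0.035, -0.043, 0.003, 0, 0, 0], [-0.035, -0.043, 0.003, 0, 0, 0], [-0.035, -0.043, 0.003, 0, 0, 0], [-0.035, -0.043, 0.003, 0, 0, 0]],
  ],
  jaw=0,
  newtons=20,
)

```text
clock: 1.35
position: [0.3976, 0.0488, 0.1944]
ee_rot: [0.596, 3.084, 0.001]
force: [1.6, 0.7, -0.7]
width: 0.007
gripper_force: 0.0
```

Call:
arm_command(
  targets=[
    [[-0.035, -0.043, 0.003, 0, 0, 0], [-0.035, -0.043, 0.003, 0, 0, 0], [0, 0, 0, 0, 0, 0.13], [0, 0, 0, 0, 0, 0.13], [0, 0, 0, 0, 0, 0.13], [0, 0, 0, 0, 0, 0]],
  ],
)

```text
clock: 2.1
position: [0.4301, -0.0553, 0.1883]
ee_rot: [-1.181, -2.911, 0.0]
force: [0.1, -0.4, -0.7]
width: 0.004
gripper_force: 0.0
```

```bash
python3 - <<'E'
from h import *
from cell import arm
import cv2
s=arm.observe();np.set_printoptions(suppress=True);print(s['clock'],s['position'],s['ee_rot'],s['width'],s['joints'],s['force'])
print(R.from_rotvec(s['ee_rot']).as_matrix().round(3))
print(plan(s['position'],R.from_rotvec(s['ee_rot']).as_matrix(),[(.433,-.056,.095,136,1)]).round(4))
for n in('scene','wrist'):
    g=arm.get_image(n);np.savez('pics/b'+n+'.npz',**g)
    ims=cv2.imwrite('pics/b'+n+'.png',g['pixels'][:,:,::-1])
a=np.hstack([cv2.imread('pics/bscene.png'),cv2.imread('pics/bwrist.png')]);cv2.imwrite('pics/b.png',cv2.resize(a,(800,300)))
E
```

```text
2.1 [ 0.43012425 -0.05529352  0.18825165] [-1.18117814 -2.91066249  0.00031786] 0.004305257476759519 [-0.44026407  0.16199878  0.51411526  2.09348086 -0.10057328  0.90965113
  0.92993094] [ 0.05492962 -0.39478726 -0.69434312]
[[-0.717  0.697 -0.   ]
 [ 0.697  0.717 -0.   ]
 [ 0.    -0.    -1.   ]]
[[-0.0026  0.0015  0.0933 -0.0003 -0.0003 -0.0031]]
```

View pics/b.png

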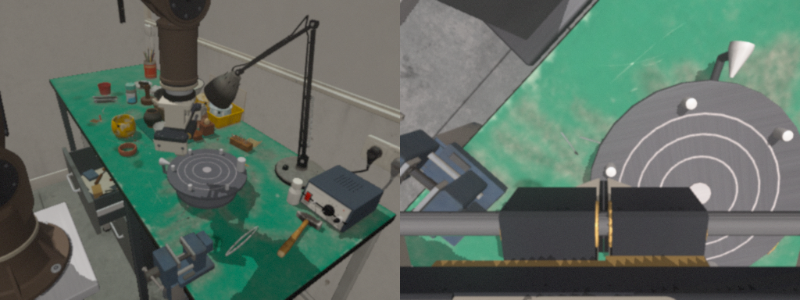

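The scene half shows the gripper over the near-left side of the wheel. The wrist half has the pointer at (735,55), s1 at (690,103), s4 at (610,172) and the hub at (700,195), with the fingers drawn at the lower edge. I'll check that against the wrist calibration.

```bash
python3 - <<'E'
from h import *
g=load('bwrist');T=g['T_tool_cam'];print(T.round(3))
Rt=R.from_rotvec([-1.18117814,-2.91066249,.00031786]).as_matrix();t=np.array([.43012,-.05529,.18825])
Rc=Rt@T[:3,:3];o=Rt@T[:3,3]+t
k=.64*2
for n,u,v,z in[('s4',610-400,170,.088),('hub',300,193,.073),('s1',291,101,.088),('s2',388,133,.088),('ptr',338,57,.058)]:
    d=Rc@np.array([(u*k-g['cx'])/g['fx'],(v*k-g['cy'])/g['fy'],1]);p=o+d*(z-o[2])/d[2];e=p[:2]-HUB;print(n,p.round(4),np.hypot(*e).round(4),np.degrees(np.arctan2(e[1],e[0])).round(1))
E
```

```text
[[-0.    -0.961 -0.277  0.074]
 [ 1.    -0.    -0.    -0.   ]
 [ 0.    -0.277  0.961 -0.161]
 [ 0.     0.     0.     1.   ]]
s4 [ 0.451  -0.0662  0.088 ] 0.103 -154.6
hub [ 0.5463 -0.0158  0.073 ] 0.0066 69.5
s1 [0.4544 0.0394 0.088 ] 0.1086 145.6
s2 [0.547  0.0892 0.088 ] 0.1112 88.5
ptr [0.462  0.1077 0.058 ] 0.1534 122.3
```

Call:
arm_command(
  targets=[
    [[0, 0, 0.031, 0, 0, 0], [0, 0, 0.031, 0, 0, 0], [0, 0, 0.031, 0, 0, 0], [0, 0, 0, 0, 0, 0], [0, 0, 0, 0, 0, 0]],
  ],
)

```text
clock: 2.82
position: [0.4308, -0.0555, 0.0962]
ee_rot: [1.181, 2.91, 0.0]
force: [0.1, -0.0, 0.1]
width: 0.007
gripper_force: 0.0
```

Call:
arm_command(
  targets=[
    [[-0.01, 0, 0, 0, 0, 0], [-0.018, 0, 0, 0, 0, 0], [-0.023, 0, 0, 0, 0, 0], [-0.023, 0, 0, 0, 0, 0], [-0.012, 0, -0.04, 0, 0, 0], [0.007, 0.012, -0.02, 0, 0, 0], [0.007, 0.012, 0, 0, 0, 0], [0.007, 0.013, 0, 0, 0, 0], [0.007, 0.013, 0, 0, 0, 0]],
  ],
)

```text
clock: 3.95
position: [0.5067, -0.059, 0.1547]
ee_rot: [-1.182, -2.91, 0.001]
force: [-1.0, -0.3, 0.5]
width: 0.003
gripper_force: 0.0
```

```bash
cat >> h.py <<'E'
def look(arm,names=('scene','side','wrist')):
    import cv2
    for n in names:
        s=arm.observe();g=arm.get_image(n)
        if n=='wrist':
            T=g['T_tool_cam'];Rt=R.from_rotvec(s['ee_rot']).as_matrix();g['rotation']=Rt@T[:3,:3];g['xyz']=Rt@T[:3,3]+s['position']
        P=cloud(g).reshape(-1,3);d=P[:,:2]-HUB;r=np.hypot(*d.T);a=np.degrees(np.arctan2(d[:,1],d[:,0]))
        m=(P[:,2]>.098)&(P[:,2]<.117)&(r<.122)&(r>.085)
        i=(P[:,2]>.079)&(P[:,2]<.092)&(r<.115)&(r>.095)
        st=np.degrees(np.angle(np.exp(6j*np.radians(a[i])).mean()))/6 if i.sum()>8 else np.nan
        z=np.exp(1j*np.radians(a[m])).mean() if m.sum() else 0
        print(n,'t %.3f'%s['clock'],'post n',m.sum(),'ang %.1f'%np.degrees(np.angle(z)),'R %.3f'%abs(z),'stud mod60 %.1f n %d'%(st%60,i.sum()))
E
python3 - <<'E'
from h import *
from cell import arm
look(arm);look(arm);s=arm.observe();print(s['clock'],s['position'],s['ee_rot'],s['force'])
E
```

```text
scene t 3.950 post n 95 ang -31.9 R 0.998 stud mod60 27.1 n 137
side t 4.000 post n 55 ang -31.4 R 0.998 stud mod60 27.2 n 76
wrist t 4.050 post n 0 ang 0.0 R 0.000 stud mod60 27.6 n 1276
scene t 4.100 post n 95 ang -31.9 R 0.998 stud mod60 27.1 n 140
side t 4.150 post n 55 ang -31.6 R 0.998 stud mod60 27.1 n 80
wrist t 4.200 post n 0 ang 0.0 R 0.000 stud mod60 27.6 n 1283
4.25 [ 0.50649564 -0.06051767  0.15521637] [-1.18317973e+00 -2.90991901e+00  8.13574415e-04] [ 0.05244599 -0.28104115 -0.02935207]
```

The wheel didn't move, so the finger must have missed the stud. I'll locate the fingertip in the depth map.

```bash
python3 - <<'E'
from h import *
from cell import arm
import cv2
s=arm.observe();p=s['position'];Rt=R.from_rotvec(s['ee_rot']).as_matrix();print(p)
for n in('scene','side'):
    g=arm.get_image(n);P=cloud(g).reshape(-1,3);q=(P-p)@Rt
    for lo,hi in((.021,.04),(.012,.021),(0,.012),(-.02,0),(-.04,-.02),(-.06,-.04)):
        m=(abs(q[:,0])<.05)&(abs(q[:,1])<.07)&(q[:,2]>lo)&(q[:,2]<hi)
        if m.sum():print(n,lo,hi,m.sum(),q[m].min(0).round(3),q[m].max(0).round(3))
    if n=='scene':
        cv2.imwrite('pics/c.png',cv2.resize(g['pixels'][160:290,170:340,::-1],(785,600),interpolation=cv2.INTER_CUBIC))
E
```

```text
[ 0.50649564 -0.06051767  0.15521637]
scene -0.02 0 33 [-0.012 -0.018 -0.019] [ 0.009  0.003 -0.002]
scene -0.04 -0.02 4 [-0.004 -0.018 -0.02 ] [ 0.002 -0.017 -0.02 ]
side -0.02 0 18 [-0.011 -0.017 -0.019] [ 0.008  0.01  -0.003]
side -0.04 -0.02 11 [-0.011  0.001 -0.038] [-0.009  0.011 -0.02 ]
side -0.06 -0.04 1 [-0.01   0.009 -0.041] [-0.01   0.009 -0.041]
```

View pics/c.png

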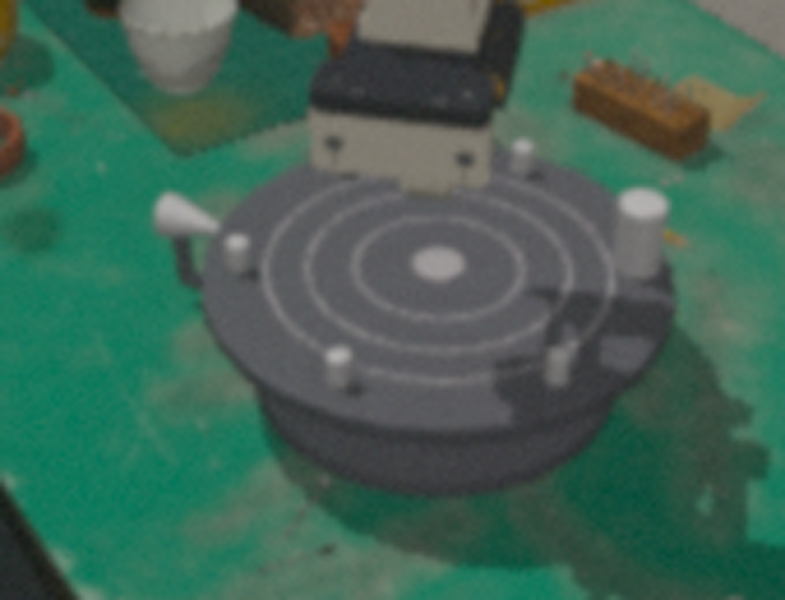

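The crop shows the white finger block with its tip at about (430,188), roughly at TCP height. That is shorter than the 19 mm expected, so I'll check the tip reach.

```bash
python3 - <<'E'
from h import *
from cell import arm
print(arm.tip_reach,[a for a in dir(arm) if a[0]!='_'])
s=arm.observe();p=s['position'];Rt=R.from_rotvec(s['ee_rot']).as_matrix()
g=arm.get_image('scene');P=cloud(g);q=(P-p)@Rt
Ri=Rm(g)
def pix(w):
    c=Ri.T@(np.array(w)-g['xyz']);return g['fx']*c[0]/c[2]+g['cx'],g['fy']*c[1]/c[2]+g['cy']
for z in(-.02,0,.019):
    u,v=pix(p+Rt@[0,0,z]);print(z,((u-170)*785/170,(v-160)*600/130),q[int(v)-2:int(v)+3,int(u)].round(3).tolist())
g=arm.get_image('wrist');
import cv2;cv2.imwrite('pics/w.png',g['pixels'][:,:,::-1])
T=np.linalg.inv(g['T_tool_cam'])
for z in(-.02,0,.019):
    c=T[:3,:3]@[0,0,z]+T[:3,3];print(g['fx']*c[0]/c[2]+g['cx'],g['fy']*c[1]/c[2]+g['cy'])
E
```

```text
0.019 ['PlanningError', 'get_image', 'observe', 'sign_off', 'tip_reach']
-0.02 (np.float64(427.2379773771668), np.float64(158.93365306309013)) [[-0.012, -0.085, -0.082], [-0.012, -0.086, -0.081], [-0.012, -0.086, -0.079], [-0.012, -0.087, -0.077], [-0.012, -0.086, -0.074]]
0 (np.float64(426.0176864222851), np.float64(194.2101201793911)) [[-0.002, -0.016, -0.016], [-0.002, -0.015, -0.013], [0.0, -0.003, -0.002], [0.019, 0.117, 0.085], [0.018, 0.112, 0.085]]
0.019 (np.float64(424.8885046208873), np.float64(226.85278177250416)) [[0.015, 0.099, 0.085], [0.015, 0.094, 0.084], [0.014, 0.092, 0.086], [0.013, 0.086, 0.085], [0.013, 0.083, 0.085]]
260.7287592547944 262.09376666752837
260.68614912625844 243.74212461530416
260.65351406147414 229.68661603434725
```

View pics/w.png

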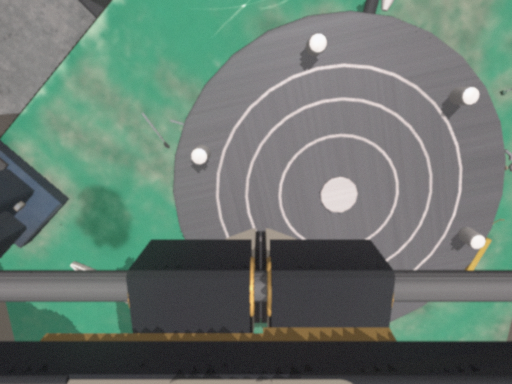

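The wrist view shows the hub cap at (339,194), studs at (318,42), (470,95), (199,156) and (477,241), and the closed fingertip at about (261,231). I'll compare how far the fingertips reach open against closed.

```bash
python3 - <<'E'
from h import *
for n,p,rv in(('scene',[.233,.579,.224],[-.596,-3.084,.002]),('side',[.233,.579,.224],[-.596,-3.084,.002]),('bscene',[.43012,-.05529,.18825],[-1.18118,-2.91066,.0003])):
    q=(cloud(load(n)).reshape(-1,3)-p)@R.from_rotvec(rv).as_matrix()
    for lo in np.arange(-.06,.03,.01):
        m=(abs(q[:,0])<.06)&(abs(q[:,1])<.08)&(q[:,2]>lo)&(q[:,2]<lo+.01)
        if m.sum():print(n,lo.round(2),m.sum(),q[m].min(0).round(3),q[m].max(0).round(3))
E
```

```text
scene -0.06 44 [-0.013 -0.069 -0.059] [ 0.009  0.065 -0.05 ]
scene -0.05 43 [-0.013 -0.067 -0.05 ] [ 0.01   0.064 -0.04 ]
scene -0.04 48 [-0.013 -0.068 -0.04 ] [ 0.009  0.058 -0.03 ]
scene -0.03 67 [-0.013 -0.067 -0.03 ] [ 0.01  0.06 -0.02]
scene -0.02 61 [-0.012 -0.065 -0.02 ] [ 0.01   0.064 -0.01 ]
scene -0.01 42 [-0.012 -0.057 -0.01 ] [ 0.01   0.053 -0.001]
side -0.06 15 [-0.01  -0.069 -0.058] [ 0.01   0.064 -0.051]
side -0.05 26 [-0.01  -0.067 -0.05 ] [ 0.012  0.058 -0.041]
side -0.04 27 [-0.01 -0.07 -0.04] [ 0.011  0.062 -0.03 ]
side -0.03 28 [-0.011 -0.067 -0.029] [ 0.01   0.055 -0.02 ]
side -0.02 30 [-0.01  -0.067 -0.019] [ 0.012  0.065 -0.01 ]
side -0.01 20 [-0.01  -0.058 -0.01 ] [ 0.011  0.057 -0.   ]
bscene -0.03 1 [-0.008 -0.018 -0.02 ] [-0.008 -0.018 -0.02 ]
bscene -0.02 30 [-0.012 -0.018 -0.02 ] [ 0.009 -0.008 -0.01 ]
bscene -0.01 12 [-0.012 -0.011 -0.009] [ 0.009  0.003 -0.002]
```

Call:
arm_command(
  targets=[
    [[0.029, -0.0235, 0, 0, 0, 0], [0.029, -0.0235, 0, 0, 0, 0], [0, 0, 0.026, 0, 0, 0], [0, 0, 0.026, 0, 0, 0], [0, 0, 0.026, 0, 0, 0], [0, 0, 0, 0, 0, 0], [0, 0, 0, 0, 0, 0]],
  ],
)

```text
clock: 5.32
position: [0.4329, -0.0535, 0.0781]
ee_rot: [1.183, 2.91, 0.0]
force: [-0.6, -0.4, 1.3]
width: 0.008
gripper_force: 0.0
```

Call:
arm_command(
  targets=[
    [[-0.01, 0, 0, 0, 0, 0], [-0.018, 0, 0, 0, 0, 0], [-0.023, 0, 0, 0, 0, 0], [-0.023, 0, 0, 0, 0, 0], [-0.012, 0, -0.04, 0, 0, 0], [0.007, 0.012, -0.02, 0, 0, 0], [0.007, 0.012, 0, 0, 0, 0], [0.007, 0.012, 0, 0, 0, 0], [0.007, 0.012, 0, 0, 0, 0]],
  ],
)

```text
clock: 6.45
position: [0.5073, -0.0584, 0.1367]
ee_rot: [-1.182, -2.91, 0.001]
force: [-0.2, 0.2, 1.2]
width: 0.004
gripper_force: 0.0
```

```bash
python3 - <<'E'
from h import *
from cell import arm
look(arm);look(arm);s=arm.observe();print(s['clock'],s['position'],s['ee_rot'],s['force'])
E
```

```text
scene t 6.450 post n 0 ang 0.0 R 0.000 stud mod60 12.9 n 131
side t 6.500 post n 0 ang 0.0 R 0.000 stud mod60 17.8 n 66
wrist t 6.550 post n 1189 ang 85.7 R 0.999 stud mod60 23.6 n 1541
scene t 6.600 post n 0 ang 0.0 R 0.000 stud mod60 28.1 n 128
side t 6.650 post n 0 ang 0.0 R 0.000 stud mod60 32.8 n 70
wrist t 6.700 post n 2400 ang 98.6 R 0.998 stud mod60 38.6 n 1663
6.75 [ 0.50722075 -0.05979479  0.13725151] [-1.18326715e+00 -2.90998354e+00  7.78383799e-04] [-0.38558107  0.10351809 -0.33088621]
```

Call:
arm_command(
  targets=[
    [[0, 0, 0.02, 0, 0, 0], [0, 0, 0.02, 0, 0, 0], [0, 0, 0.015, 0, 0, 0], [0, 0, 0, 0, 0, 0], [0, 0, 0, 0, 0, 0], [0, 0, 0, 0, 0, 0]],
  ],
)

```text
clock: 7.5
position: [0.508, -0.0593, 0.0831]
ee_rot: [1.182, 2.909, 0.001]
force: [-0.5, -0.1, -0.5]
width: 0.003
gripper_force: 0.0
```

```bash
python3 - <<'E'
from h import *
from cell import arm
look(arm);s=arm.observe();print(s['clock'],s['position'],s['force'])
E
```

```text
scene t 7.500 post n 106 ang 172.4 R 0.998 stud mod60 53.2 n 138
side t 7.550 post n 52 ang 175.5 R 0.998 stud mod60 57.3 n 74
wrist t 7.600 post n 3778 ang 178.1 R 0.998 stud mod60 59.8 n 942
7.65 [ 0.50779796 -0.0591977   0.08287877] [0.88685331 0.17543124 0.91726555]
```

Call:
arm_command(
  targets=[
    [[0, 0, 0, 0, 0, 0], [0, 0, 0, 0, 0, 0], [0, 0, 0, 0, 0, 0], [0, 0, 0, 0, 0, 0], [0, 0, 0, 0, 0, 0], [0, 0, 0, 0, 0, 0]],
  ],
)

```text
clock: 8.4
position: [0.5075, -0.0592, 0.0824]
ee_rot: [-1.183, -2.91, -0.0]
force: [-0.1, -1.1, -0.8]
width: 0.002
gripper_force: 0.0
```

```bash
python3 - <<'E'
from h import *
from cell import arm
look(arm);s=arm.observe();print(s['clock'],s['position'],s['force'])
E
```

```text
scene t 8.400 post n 118 ang -114.0 R 0.998 stud mod60 6.5 n 153
side t 8.450 post n 65 ang -110.3 R 0.998 stud mod60 10.5 n 82
wrist t 8.500 post n 0 ang 0.0 R 0.000 stud mod60 12.6 n 1413
8.55 [ 0.50750213 -0.05925612  0.08241877] [-1.52740555 -0.28284276  0.0419631 ]
```

Call:
arm_command(
  targets=[
    [[0, 0, 0, 0, 0, 0], [0, 0, 0, 0, 0, 0], [0, 0, 0, 0, 0, 0], [0, 0, 0, 0, 0, 0], [0, 0, 0, 0, 0, 0], [0, 0, 0, 0, 0, 0], [0, 0, 0, 0, 0, 0], [0, 0, 0, 0, 0, 0], [0, 0, 0, 0, 0, 0], [0, 0, 0, 0, 0, 0]],
  ],
)

```text
clock: 9.8
position: [0.5075, -0.0593, 0.0824]
ee_rot: [1.183, 2.91, 0.0]
force: [-0.4, 0.0, 0.8]
width: 0.004
gripper_force: 0.0
```

```bash
python3 - <<'E'
from h import *
from cell import arm
look(arm);s=arm.observe();print(s['clock'],s['position'],s['force'])
E
```

```text
scene t 9.800 post n 90 ang -13.2 R 0.998 stud mod60 45.5 n 135
side t 9.850 post n 51 ang -9.0 R 0.997 stud mod60 48.4 n 71
wrist t 9.900 post n 0 ang 0.0 R 0.000 stud mod60 51.4 n 1584
9.95 [ 0.50750468 -0.05926865  0.08243718] [ 0.01804523 -0.04795276  0.05938161]
```

Call:
arm_command(
  targets=[
    [[0, 0, 0, 0, 0, 0], [0, 0, 0, 0, 0, 0], [0, 0, 0, 0, 0, 0], [0, 0, 0, 0, 0, 0], [0, 0, 0, 0, 0, 0], [0, 0, 0, 0, 0, 0]],
  ],
)

```text
clock: 10.7
position: [0.5075, -0.0592, 0.0824]
ee_rot: [1.183, 2.91, 0.0]
force: [-0.1, 0.2, -0.2]
width: 0.007
gripper_force: 0.0
```

```bash
python3 - <<'E'
from h import *
from cell import arm
look(arm);s=arm.observe();print(s['clock'],s['position'],s['force'])
E
```

```text
scene t 10.700 post n 0 ang 0.0 R 0.000 stud mod60 41.0 n 124
side t 10.750 post n 2 ang 43.4 R 1.000 stud mod60 44.0 n 75
wrist t 10.800 post n 0 ang 0.0 R 0.000 stud mod60 45.4 n 1385
10.85 [ 0.5074809  -0.05922014  0.08243054] [ 0.26391998 -0.37891509 -0.10129274]
```

Call:
arm_command(
  targets=[
    [[0, 0, 0.003, 0, 0, 0], [0, 0, 0.003, 0, 0, 0], [0, 0, 0, 0, 0, 0], [0, 0, 0, 0, 0, 0], [0, 0, 0, 0, 0, 0]],
  ],
)

```text
clock: 11.48
position: [0.5075, -0.0593, 0.0765]
ee_rot: [1.183, 2.91, 0.0]
force: [1.0, 0.1, -0.1]
width: 0.008
gripper_force: 0.0
```

```bash
python3 - <<'E'
from h import *
from cell import arm
look(arm,('scene','wrist'));s=arm.observe();print(s['clock'],s['position'],s['force'])
E
```

```text
scene t 11.475 post n 56 ang 85.6 R 0.999 stud mod60 23.8 n 153
wrist t 11.525 post n 0 ang 0.0 R 0.000 stud mod60 23.4 n 1451
11.575 [ 0.50756952 -0.05926184  0.07650649] [-0.32378587 -1.02523351 -0.14447607]
```

Call:
arm_command(
  targets=[
    [[0, 0, 0, 0, 0, 0], [0, 0, 0, 0, 0, 0], [0, 0, 0, 0, 0, 0], [0, 0, 0, 0, 0, 0], [0, 0, 0.004, 0, 0, 0], [0, 0, 0.007, 0, 0, 0], [0, 0, 0.002, 0, 0, 0]],
  ],
)

```text
clock: 12.45
position: [0.5118, -0.062, 0.0674]
ee_rot: [1.182, 2.901, 0.003]
force: [-10.8, -6.8, 71.6]
width: 0.005
gripper_force: 35.5
```

```bash
python3 - <<'E'
from h import *
from cell import arm
look(arm,('scene','wrist','scene'));s=arm.observe();print(s['clock'],s['position'],s['force'])
E
```

```text
scene t 12.450 post n 90 ang 127.2 R 0.998 stud mod60 7.7 n 138
wrist t 12.500 post n 1195 ang 125.9 R 0.999 stud mod60 6.1 n 1426
scene t 12.550 post n 89 ang 127.0 R 0.998 stud mod60 7.5 n 137
12.6 [ 0.5116418  -0.06182262  0.06756911] [-6.81839429 -3.97541515 53.38246503]
```

Call:
arm_command(
  targets=[
    [[0, 0, -0.001, 0, 0, 0], [0, 0, -0.001, 0, 0, 0], [0, 0, 0, 0, 0, 0], [0, 0, 0, 0, 0, 0], [0, 0, 0, 0, 0, 0], [0, 0, 0, 0, 0, 0]],
  ],
)

```text
clock: 13.35
position: [0.5103, -0.0609, 0.0678]
ee_rot: [1.182, 2.904, 0.002]
force: [-2.3, -3.3, 30.6]
width: 0.007
gripper_force: 15.4
```

```bash
python3 - <<'E'
from h import *
from cell import arm
import cv2
look(arm,('scene','side','wrist'));s=arm.observe();print(s['clock'],s['position'],s['force'])
g=arm.get_image('scene');cv2.imwrite('pics/e.png',cv2.resize(g['pixels'][160:290,170:340,::-1],(785,600),interpolation=cv2.INTER_CUBIC))
E
```

```text
scene t 13.350 post n 90 ang 125.2 R 0.998 stud mod60 5.6 n 150
side t 13.400 post n 50 ang 125.1 R 0.998 stud mod60 5.5 n 78
wrist t 13.450 post n 1653 ang 124.8 R 0.999 stud mod60 4.4 n 1528
13.5 [ 0.51032181 -0.06084129  0.06779999] [-2.94358766 -3.52924765 30.61728919]
```

View pics/e.png

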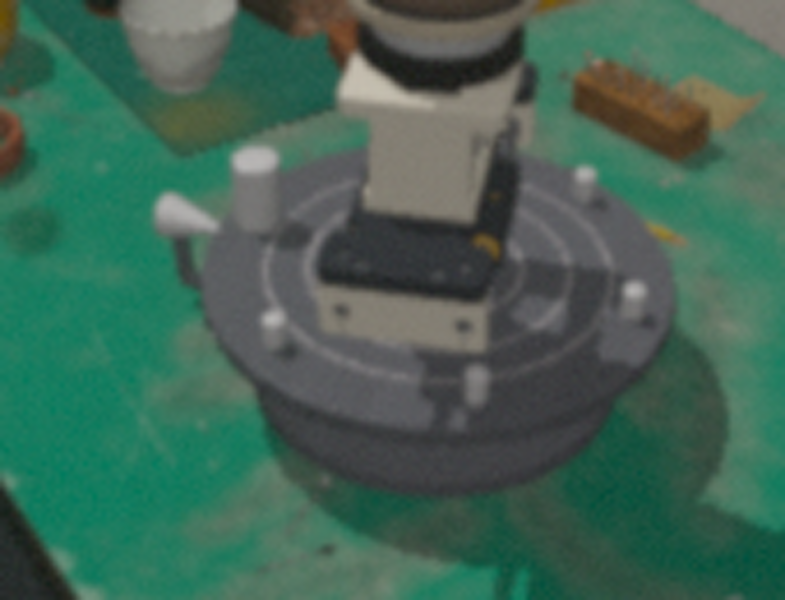

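The picture shows the tall post's foot at (258,225), in line with the pointer tip at (218,228). The fingertip is pressing on the wheel with about 30 N, and the wheel is still.

```bash
python3 -c "
from cell import arm
print(arm.sign_off())"
```

```text
the job is handed in; nothing more can be done
None
```

I flicked the wheel on the second try (the first passed above the stud and did not move the wheel) and braked it on its second pass; it is at rest with the tall post about 1° from the pointer and the fingertip pressing at about 30 N, and the job is handed in with no verdict shown.

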